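Tidy the dissection bench: instruments, vials and waste to their places

TASK

Tidy the bench after the practical: lay both forceps in the enamel tray, flat on its bottom and not on top of one another, stand the two small glass vials upright in the vial rack, one in each bay, and lay the used syringe in the kidney dish. Set the glass vials down gently rather than dropping them, and leave the large glass jar where it is.

Things in the scene. Friction and masses are not known exactly. Their poses are not given: they have to be found in the camera images.
- long_forceps: The longer pair of rigid steel forceps lying on its side: 125 mm long, 10 mm high, 19 mm wide across the bowed arms from 15 mm behind to 22 mm ahead of the origin, narrowing to 6 mm at the joined end and 9 mm at the points. Origin: centre of its underside, halfway along; x along its length towards the points, z up. Grip across y at the origin.
- short_forceps: The shorter pair of rigid steel forceps lying on its side: 95 mm long, 10 mm high, 19 mm wide across the bowed arms from 11 mm behind to 17 mm ahead of the origin, narrowing to 6 mm at the joined end and 9 mm at the points. Origin: centre of its underside, halfway along; x along its length towards the points, z up. Grip across y at the origin.
- syringe: Used plastic syringe, no needle, lying on the bench: 108 mm long, white barrel 16 mm in diameter, its axis 8 mm up; a flange 28 mm wide, 16 high keeps it from rolling. Origin: on the bench under the axis; x towards the nozzle, z up. Barrel from x = -35 mm (flange) to +40, plunger to -56, nozzle to +52. Grip across y at the origin.
- slim_vial: Slim glass vial standing upright, white screw cap, white label: 26 mm in diameter, 66 mm tall (cap the top 12 mm, same diameter). Origin: centre of its underside, z up.
- wide_vial: Wider glass vial standing upright with a glass stopper, white label: body 38 mm in diameter up to 50 mm, stopper 28 mm in diameter, 64 mm tall in all. Origin: centre of its underside, z up.
- enamel_tray: White enamel instrument tray with a blue rim, fixed, for the forceps: 140 mm (its x) by 200 mm (its y) outside, 20 mm high (22 over the rim), walls and floor 4 mm thick. Origin: centre of its underside, on the bench; z up.
- vial_rack: White plastic vial rack, fixed: a low open box 70 mm (its x) by 136 mm (its y), 24 mm high, walls and floor 4 mm thick, parted by one 4 mm wall into two square bays of 62 mm, whose centres lie at y = +33 and -33 mm. Origin: centre of its underside, on the bench; z up.
- kidney_dish: Stainless-steel kidney dish, fixed, for used syringes: about 200 mm (its y) by 100 mm (its x), 36 mm high, walls and floor 3 mm thick; bean-shaped, hollow side towards -x, the trough 84 mm wide. Origin: on the bench under the middle of the dish; z up. A syringe fits lying along y over the origin.
- glass_jar: Bystander: larger stoppered glass jar, 56 mm in diameter, 92 mm tall, loose, standing among the things. Not to be moved. Origin: centre of its underside, z up.
There are look-alikes about, which are no part of the job. Of the things shaped like the vial_rack, the white one is meant.

How it is judged:
By the outcome, as a careful person would: the job done as asked, in the order asked, and still so for the second after the job is handed in, with the robot touching nothing.
It also fails if it takes over 138 s, if anything falls off the work surface, if the arm or the gripper's body presses on something with over 40 N, if the wrist force passes 120 N, or if a joint passes its speed limit or range.

ROBOT

A 6-joint arm with a two-finger parallel gripper is mounted at the origin on the work surface. World frame = base frame: x ahead of the robot, y to its left, z up, the work surface at z = 0. Lengths are in m, angles in rad, forces in N, time in s.
With the tool pointing down it reaches from about 0.325 to 0.9 m from the base axis. Payload 6.1 kg.
Tool frame: the origin (TCP) lies at the very end of the fingers, on their centre line; the grasp point (between the pads) lies 19 mm behind it; x points along the fingers, z is the direction in which the jaws open and shut, and the axes are right-handed (so a half turn about x gives the same grasp; the last joint's range is limited). The gripper opens to 87 mm and grips with 3 to 60 N. Pads are 19 mm wide; open, the fingers measure 117 mm over their backs; the gripper's body (75 mm by 190 mm) begins 51 mm behind the grasp point.
Start: joints at [1.096, 0.22, 1.526, -0, 1.395, -0.126], TCP at [0.214, 0.587, 0.223] pointing down, gripper open.
Joint ranges: [-2.98, 2.98], [-0.91, 2.08], [0.09, 2.57], [-1.24, 4.39], [0.2, 2.65], [-2.68, 2.68]. Speed limits (rad/s): [2.57, 2.57, 3.01, 3.14, 3.14, 3.14].

INTERFACE

Orientations are given as a rotation vector (axis times angle).
In Python, from workcell import arm gives the robot as it stands. Calls block until the motion is done:
- arm.reach(position, orientation): joint-space move of the TCP to a pose.
- arm.move_straight(position, rot=None, feed=0.15, guard=None): straight line of the TCP; rot=None keeps the orientation; feed is the mean speed in m/s. With guard (N) it stops when the force on the tool has changed by that much, and returns True; else False.
- arm.movej(angles): joint-space move.
- arm.gripper_to(opening, force=None): finger opening in m; force is the grip in N (None keeps the last); returns when the fingers have stopped.
- arm.hold(seconds).
- arm.solve_ik(position, orientation): joint angles nearest the present ones, or None.
- arm.state(): the state.
- arm.grab_frame(name): name is "side" or "top" or "wrist"; returns a dict with "frame" (480x640x3 uint8, red, green, blue), "z_map" (480x640 float32, m along the optical axis (not along the pixel's ray), 0 where there is no reading), "intrinsics" (3x3 intrinsics, pixels), "origin" and "orientation" of the camera in the world. Camera axes: x right, y down, z forward; pixel columns grow to the right and rows downward; lengths in m; the calibration is good to about 2 mm. A picture is of the moment at which its call begins.
A pose or a line that the arm cannot do raises arm.MotionError and nothing moves.
- arm.close_job(): hands the job in, once; it reports no verdict.
The state is a dict: "time": time; "joint_pos": joint angles; "qd": joint speeds; "effort": joint torques, N m; "eef_pos": TCP position; "orientation": TCP orientation; "force": force on the tool from outside, world axes, zero at the start; "ft_torque": the same for the moment, N m; "width": finger opening in m.
Only numpy, scipy, OpenCV 4.12 (cv2) and the standard library are available. Lean on these libraries where they do the work, as an engineer would, in place of code of your own. Each camera call takes 0.05 s, during which the arm holds its last target. There are 200 camera calls.

## Working session

There is one attempt and no reset: what is moved stays moved. The work goes in short steps, each a Python script; the robot and the scene stay as the last script left them, time stands still between calls to the robot, and variables do not carry over. Pictures are saved under pics/ and viewed, about 12 in all and at most 16, crops included, and the job is handed in when it is done.

```bash
mkdir -p pics; ls; cat > h.py <<'E'
import numpy as np, cv2, pickle
from scipy.spatial.transform import Rotation as R
from workcell import arm
def Rm(o):
    o=np.array(o,float)
    return o if o.shape==(3,3) else R.from_rotvec(o).as_matrix() if o.size==3 else R.from_quat(o).as_matrix()
def grab(n,save=None):
    f=arm.grab_frame(n)
    if save: cv2.imwrite(f'pics/{save}.png',f['frame'][:,:,::-1]); pickle.dump(f,open(f'pics/{save}.pkl','wb'))
    return f
def load(s): return pickle.load(open(f'pics/{s}.pkl','rb'))
def rays(f,px):
    px=np.atleast_2d(px).astype(float); K=np.array(f['intrinsics'])
    d=np.c_[(px[:,0]-K[0,2])/K[0,0],(px[:,1]-K[1,2])/K[1,1],np.ones(len(px))]
    return np.array(f['origin']),d@Rm(f['orientation']).T
def plane(f,px,z):
    o,d=rays(f,px); return o+d*((z-o[2])/d[:,2])[:,None]
def cloud(f):
    v,u=np.mgrid[0:480,0:640]; o,d=rays(f,np.c_[u.ravel(),v.ravel()])
    Z=f['z_map'].ravel()[:,None]; P=o+d*Z; P[Z[:,0]==0]=np.nan
    return P.reshape(480,640,3)
def rot(yaw):  # tool down, jaws open along world direction yaw
    x=np.array([0,0,-1.]); z=np.array([np.cos(yaw),np.sin(yaw),0]); 
    return R.from_matrix(np.c_[x,np.cross(z,x),z]).as_rotvec()
E
python3 - <<'E'
from h import *
for n in('top','side','wrist'):
    f=grab(n,n+'0'); print(n,np.round(f['origin'],3),f['orientation'],f['intrinsics'][0],(f['z_map']>0).mean())
s=arm.state();print(s)
E
```

```text
pics
top [ 0.372 -0.002  1.095] [-2.08695965  2.14454334 -0.21266054] [548.52800532   0.         314.22458855] 0.996171875
side [ 0.109 -0.69   0.534] [-2.00379013  0.62949846 -0.35904283] [504.33295946   0.         314.30916546] 0.9960026041666666
wrist [0.137 0.615 0.385] [2.36405305 1.65526387 0.24697658] [337.01724233   0.         314.44062298] 0.9961197916666666
{'time': 0.15, 'joint_pos': array([ 1.09592489e+00,  2.21032675e-01,  1.52735008e+00, -1.53380557e-05,
        1.39471150e+00, -1.26091575e-01]), 'qd': array([ 0.0013213 , -0.00327668, -0.00452617,  0.00012853, -0.00067568,
       -0.00090922]), 'effort': array([ 3.99409691e-04, -4.95194185e+01, -3.87880433e+01,  7.00432691e-02,
        5.32409584e-02, -5.18987997e-05]), 'eef_pos': array([0.2133762 , 0.58693595, 0.22169525]), 'orientation': array([-0.94932394,  1.35560925,  0.94814432]), 'force': array([-0.78568932, -0.32989313,  0.04525925]), 'ft_torque': array([-0.05333734, -0.02402197,  0.01061692]), 'width': 0.08698423904620578}
```

View pics/top0.png

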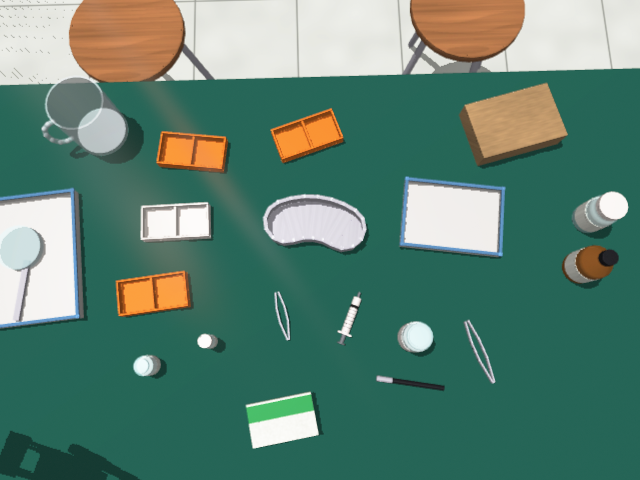

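View pics/side0.png

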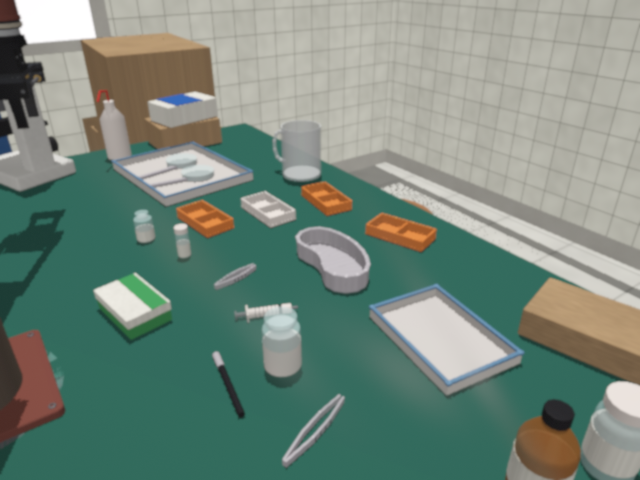

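Top view: the white rack is at px (176,222), kidney dish (316,222), tray (453,216), wide vial (147,366), slim vial (207,341), short forceps (282,316), syringe (350,319), jar (415,337) and long forceps (480,351). The side view agrees. Look-alikes are the orange racks and the bigger tray on the left.

```bash
cat >> h.py <<'E'
def blobs(f,amin=60):
    im=f['frame'].astype(int); hsv=cv2.cvtColor(f['frame'],cv2.COLOR_RGB2HSV)
    green=(hsv[...,0]>70)&(hsv[...,0]<98)&(hsv[...,1]>110)
    m=(~green).astype(np.uint8)*255
    cs,_=cv2.findContours(m,cv2.RETR_EXTERNAL,cv2.CHAIN_APPROX_NONE)
    return m,[c for c in cs if cv2.contourArea(c)>amin]
E
python3 - <<'E'
from h import *
f=load('top0'); m,bs=blobs(f); P=cloud(f)
for c in bs:
    (cx,cy),wh,a=cv2.minAreaRect(c)
    if cy<90: continue
    mk=np.zeros((480,640),np.uint8); cv2.drawContours(mk,[c],-1,1,-1)
    z=P[...,2][mk>0]; zt=np.nanpercentile(z,90)
    box=plane(f,cv2.boxPoints(((cx,cy),wh,a)),zt); e=[np.linalg.norm(box[i+1]-box[i]) for i in(0,1)]
    ctr=box.mean(0); k=int(np.argmax(e)); d=box[k+1]-box[k]
    print(np.round([cx,cy]),'z90 %.3f'%zt,'ctr',np.round(ctr[:2],3),'size',np.round(e,3),'yaw %.1f'%(np.degrees(np.arctan2(d[1],d[0]))%180))
cv2.imwrite('pics/m.png',m)
f=load('wrist0');T=arm.state();X=Rm(T['orientation']);print(X.T@(np.array(f['origin'])-T['eef_pos']));print(X.T@Rm(f['orientation']))
E
```

```text
[281. 420.] z90 0.041 ctr [0.248 0.065] size [0.127 0.08 ] yaw 99.4
[410. 382.] z90 0.012 ctr [ 0.305 -0.179] size [0.012 0.13 ] yaw 80.5
[146. 365.] z90 0.065 ctr [0.352 0.309] size [0.05  0.039] yaw 88.5
[207. 340.] z90 0.068 ctr [0.393 0.198] size [0.037 0.027] yaw 88.5
[415. 336.] z90 0.094 ctr [ 0.39 -0.18] size [0.065 0.055] yaw 88.4
[479. 351.] z90 0.011 ctr [ 0.36  -0.318] size [0.024 0.128] yaw 19.8
[348. 317.] z90 0.018 ctr [ 0.432 -0.067] size [0.108 0.03 ] yaw 162.3
[282. 316.] z90 0.011 ctr [0.439 0.063] size [0.022 0.098] yaw 13.1
[590. 263.] z90 0.129 ctr [ 0.509 -0.494] size [0.107 0.062] yaw 104.2
[314. 221.] z90 0.036 ctr [ 0.622 -0.005] size [0.112 0.21 ] yaw 81.4
[600. 212.] z90 0.111 ctr [ 0.607 -0.533] size [0.113 0.061] yaw 114.7
[ 40. 258.] z90 0.022 ctr [0.568 0.541] size [0.17 0.28] yaw 4.9
[453. 217.] z90 0.021 ctr [ 0.627 -0.285] size [0.148 0.215] yaw 82.0
[307. 135.] z90 0.023 ctr [0.809 0.005] size [0.142 0.082] yaw 109.0
[513. 123.] z90 0.052 ctr [ 0.811 -0.413] size [0.209 0.136] yaw 104.7
[320. 158.] z90 0.007 ctr [ 0.784 -0.02 ] size [1.418 0.699] yaw 88.3
[-0.16297853  0.08154031  0.00018347]
[[ 7.34152049e-05 -2.94217831e-01  9.55738386e-01]
 [-5.60412597e-04 -9.55738251e-01 -2.94217747e-01]
 [ 9.99999840e-01 -5.14007775e-04 -2.35049098e-04]]
```

View pics/wrist0.png

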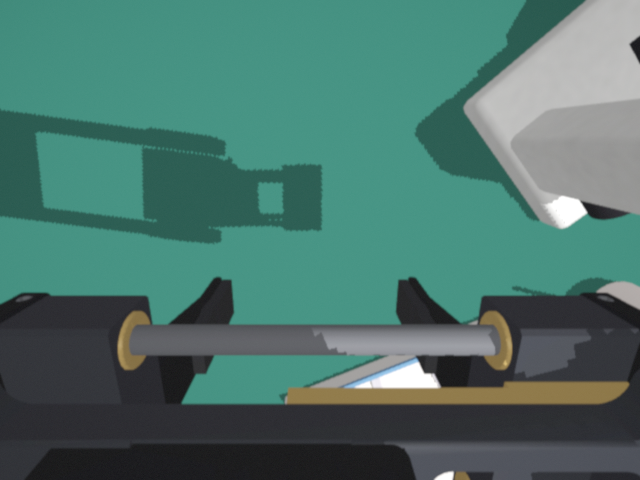

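```bash
cat > m1.py <<'E'
from h import *
A=load('top0');B=load('side0');CA,CB=cloud(A),cloud(B)
for n,C in(('top',CA),('side',CB)):
    z=C[...,2]; 
    q=C[(np.abs(C[...,0]-.45)<.05)&(np.abs(C[...,1])<.05)]; print(n,'bench z',np.round(np.median(q[:,2]),4))
# z-band point sets
sp={'tray':((.627,-.285),.14,(.014,.03)),'rack':((.60,.26),.11,(.016,.032)),'kidney':((.622,-.005),.13,(.028,.045)),
'jarTop':((.38,-.18),.06,(.084,.11)),'jarBody':((.38,-.18),.06,(.03,.07)),'slimTop':((.39,.2),.04,(.058,.08)),'slimBody':((.39,.2),.04,(.02,.05)),
'wideTop':((.35,.31),.05,(.056,.075)),'wideBody':((.35,.31),.05,(.02,.045)),'long':((.36,-.318),.09,(.006,.02)),'short':((.439,.063),.07,(.006,.02)),'syr':((.432,-.067),.065,(.008,.03))}
for k,(c,r,(lo,hi)) in sp.items():
    for n,C in(('top',CA),('side',CB)):
        p=C.reshape(-1,3); p=p[(np.hypot(p[:,0]-c[0],p[:,1]-c[1])<r)&(p[:,2]>lo)&(p[:,2]<hi)]
        if len(p)<8: print(k,n,len(p));continue
        (cx,cy),(w,h),a=cv2.minAreaRect(np.float32(p[:,:2]*1000)); 
        if w<h: w,h,a=h,w,a+90
        print(f'{k:9s}{n:5s} n{len(p):5d} ctr {cx:.1f} {cy:.1f} size {w:.0f}x{h:.0f} longyaw {a%180:.1f} zmed {np.median(p[:,2]):.4f} z95 {np.percentile(p[:,2],95):.4f}')
E
python3 m1.py
```

```text
top bench z 0.0001
side bench z -0.0002
tray     top   n 1204 ctr 658.3 -289.4 size 206x205 longyaw 82.2 zmed 0.0216 z95 0.0257
tray     side  n 2187 ctr 655.3 -286.9 size 205x198 longyaw 82.2 zmed 0.0211 z95 0.0232
rack     top   n  770 ctr 579.2 273.3 size 178x137 longyaw 1.6 zmed 0.0226 z95 0.0262
rack     side  n  574 ctr 581.4 275.1 size 181x141 longyaw 179.8 zmed 0.0207 z95 0.0242
kidney   top   n  952 ctr 623.0 -6.5 size 205x105 longyaw 82.0 zmed 0.0362 z95 0.0394
kidney   side  n  861 ctr 624.1 -6.3 size 207x107 longyaw 82.2 zmed 0.0356 z95 0.0375
jarTop   top   n  562 ctr 390.4 -190.0 size 47x47 longyaw 110.2 zmed 0.0918 z95 0.0950
jarTop   side  n  659 ctr 390.9 -190.7 size 47x47 longyaw 1.1 zmed 0.0916 z95 0.0930
jarBody  top   n  153 ctr 390.3 -185.9 size 55x48 longyaw 4.7 zmed 0.0578 z95 0.0697
jarBody  side  n  852 ctr 385.7 -200.2 size 55x34 longyaw 153.1 zmed 0.0509 z95 0.0687
slimTop  top   n  162 ctr 393.2 203.1 size 25x24 longyaw 81.4 zmed 0.0655 z95 0.0687
slimTop  side  n   98 ctr 393.6 202.3 size 26x25 longyaw 86.8 zmed 0.0649 z95 0.0667
slimBody top   n   45 ct
[... 307 characters left out ...]
z95 0.0644
wideBody top   n   78 ctr 350.4 307.4 size 35x14 longyaw 178.8 zmed 0.0313 z95 0.0440
wideBody side  n  197 ctr 350.7 310.9 size 38x22 longyaw 171.0 zmed 0.0322 z95 0.0433
long     top   n  298 ctr 375.9 -316.6 size 141x134 longyaw 140.7 zmed 0.0098 z95 0.0129
long     side  n  627 ctr 361.1 -318.4 size 127x21 longyaw 19.5 zmed 0.0094 z95 0.0112
short    top   n  167 ctr 434.9 61.7 size 116x81 longyaw 5.2 zmed 0.0097 z95 0.0128
short    side  n  219 ctr 439.4 62.3 size 96x22 longyaw 11.4 zmed 0.0088 z95 0.0109
syr      top   n  389 ctr 429.6 -73.1 size 107x27 longyaw 152.6 zmed 0.0142 z95 0.0189
syr      side  n  293 ctr 429.9 -74.6 size 105x29 longyaw 149.5 zmed 0.0139 z95 0.0168
```

```bash
cat >> h.py <<'E'
def pick_rot(p,yaw):
    q0=np.array(arm.state()['joint_pos']); best=None
    for y in(yaw,yaw+np.pi):
        q=arm.solve_ik(p,rot(y))
        if q is not None:
            c=np.abs(np.array(q)-q0).max()
            if best is None or c<best[0]: best=(c,rot(y))
    return best[1]
def go(p,yaw): 
    r=pick_rot(p,yaw); arm.reach(p,r); return r
def band(C,c,r,lo,hi,yaw=None):
    p=C.reshape(-1,3); r=np.atleast_1d(r)*np.ones(2)
    p=p[(abs(p[:,0]-c[0])<r[0])&(abs(p[:,1]-c[1])<r[1])&(p[:,2]>lo)&(p[:,2]<hi)]
    return p
def rect(p):
    (cx,cy),(w,h),a=cv2.minAreaRect(np.float32(p[:,:2]*1000))
    if w<h: w,h,a=h,w,a+90
    return f'n{len(p)} ctr {cx:.1f} {cy:.1f} size {w:.0f}x{h:.0f} longyaw {a%180:.1f} zmed {np.median(p[:,2]):.4f}'
E
python3 - <<'E'
from h import *
for n in('top0','side0'):
    C=cloud(load(n))
    print(n,'tray',rect(band(C,(.627,-.285),(.09,.12),.014,.03)),'floor z',np.median(band(C,(.627,-.285),.03,-.01,.03)[:,2]))
    print(n,'rack',rect(band(C,(.605,.262),(.055,.085),.016,.032)),'floor z',np.median(band(C,(.605,.262+.033),.012,-.01,.03)[:,2]))
    print(n,'kid floor z',np.median(band(C,(.622,-.005),.015,-.01,.03)[:,2]))
go([.361,-.318,.2],np.radians(109.5)); f=grab('wrist','w_long'); C=cloud(f)
print('long',rect(band(C,(.361,-.318),(.08,.06),.005,.02)),arm.state()['time'])
print('jar',rect(band(C,(.39,-.19),.06,.08,.11)) if len(band(C,(.39,-.19),.06,.08,.11))>5 else 0)
E
```

```text
top0 tray n1166 ctr 628.0 -285.3 size 206x144 longyaw 82.2 zmed 0.0216 floor z 0.00394905937177259
top0 rack n411 ctr 628.6 274.8 size 137x63 longyaw 91.2 zmed 0.0225 floor z 0.00463674004744119
top0 kid floor z 0.0027871947209789916
side0 tray n2102 ctr 629.5 -283.4 size 205x146 longyaw 82.2 zmed 0.0211 floor z 0.00392995991249806
side0 rack n308 ctr 627.5 274.9 size 142x63 longyaw 89.4 zmed 0.0204 floor z 0.009697542468293519
side0 kid floor z 0.0027950855724567236
long n693 ctr 361.3 -317.7 size 126x19 longyaw 20.2 zmed 0.0107 3.4083
jar n3131 ctr 391.8 -189.6 size 47x47 longyaw 152.2 zmed 0.0927
```

View pics/w_long.png

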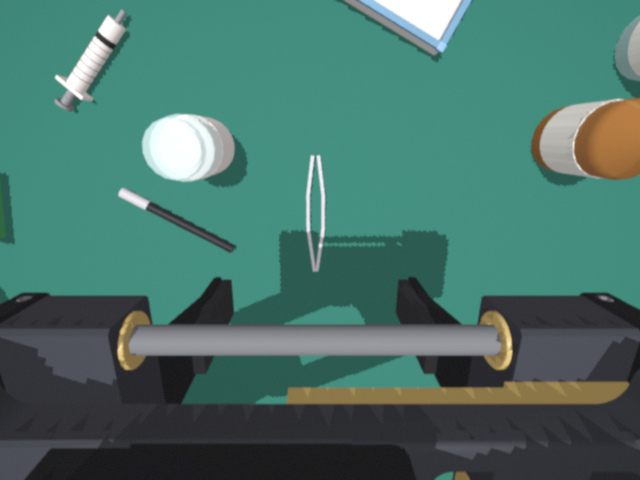

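Wrist view: the long forceps lie at (316,157)–(316,270) with the points up-image (+x), and the jar is at (180,147). Three views agree on the pose, so I'll pick it, gripping 5 mm back for jar clearance.

```bash
cat >> h.py <<'E'
TRAY=np.array([.6287,-.2845]); TY=np.radians(-7.8)
def local(c,yaw,x,y): return np.array(c)+[x*np.cos(yaw)-y*np.sin(yaw),x*np.sin(yaw)+y*np.cos(yaw)]
def pick(xy,yaw,z,opening,force,lift=.16,hover=.12):
    arm.gripper_to(opening,force); r=go([*xy,hover],yaw)
    g=arm.move_straight([*xy,z+.02],feed=.2); g=arm.move_straight([*xy,z],feed=.05,guard=8)
    p=arm.state()['eef_pos']; arm.gripper_to(0,force); w=arm.state()['width']
    arm.move_straight([*xy,lift],feed=.2); print('pick guard',g,'z',p[2].round(4),'w',round(w,4),'w lifted',round(arm.state()['width'],4),'t',arm.state()['time']); return p[2]
def place(xy,yaw,z,opening,guard=4,hover=.16,away=.16):
    go([*xy,hover],yaw); arm.move_straight([*xy,z+.02],feed=.2); g=arm.move_straight([*xy,z-.002],feed=.03,guard=guard)
    p=arm.state()['eef_pos']; print('place guard',g,'z',p[2].round(4),'w',arm.state()['width'].round(4)); arm.gripper_to(opening); arm.move_straight([*xy,away],feed=.2); print('t',arm.state()['time'])
E
python3 - <<'E'
from h import *
a=np.radians(20); d=np.array([np.cos(a),np.sin(a)])
pick(np.array([.3613,-.318])-.005*d,a+np.pi/2,.002,.045,25)
place(local(TRAY,TY,-.028,0),TY,.006,.032)
go([.439,.063,.2],np.radians(102)); f=grab('wrist','w_short'); C=cloud(f)
print('short',rect(band(C,(.439,.063),(.06,.05),.005,.02)))
f=grab('top','top1'); C=cloud(f);print('jar',rect(band(C,(.39,-.19),.06,.08,.11)))
cv2.imwrite('pics/mix.png',np.vstack([cv2.resize(load('w_short')['frame'][60:300,100:500],(640,384))[:,:,::-1],f['frame'][150:350,100:500][:,:,::-1].repeat(1,0) if 0 else cv2.resize(f['frame'][150:285,320:570],(640,346))[:,:,::-1]])[:600*2])
m=cv2.imread('pics/mix.png'); cv2.imwrite('pics/mix.png',cv2.resize(m,None,fx=.8,fy=.8))
E
```

```text
pick guard False z 0.0017 w 0.0188 w lifted 0.0185 t 7.5Traceback (most recent call last):
  File "<stdin>", line 4, in <module>
  File "h.py", line 58, in place
    p=arm.state()['eef_pos']; print('place guard',g,'z',p[2].round(4),'w',arm.state()['width'].round(4)); arm.gripper_to(opening); arm.move_straight([*xy,away],feed=.2); print('t',arm.state()['time'])
                                                                          ^^^^^^^^^^^^^^^^^^^^^^^^^^
AttributeError: 'float' object has no attribute 'round'
```

```bash
sed -i "s/arm.state()\['width'\].round(4)/round(arm.state()['width'],4)/" h.py
python3 - <<'E'
from h import *
s=arm.state(); p=s['eef_pos']; print(p,s['width'],s['force'])
arm.gripper_to(.032); arm.move_straight([p[0],p[1],.16],feed=.2)
go([.439,.063,.2],np.radians(102)); f=grab('wrist','w_short'); C=cloud(f)
print('short',rect(band(C,(.439,.063),(.06,.05),.005,.02)))
f=grab('top','top1'); C=cloud(f);print('jar',rect(band(C,(.39,-.19),.06,.08,.11)), arm.state()['time'])
m=np.vstack([cv2.resize(load('w_short')['frame'][60:300,100:500],(500,300)),cv2.resize(f['frame'][150:285,320:545],(500,300))])
cv2.imwrite('pics/mix.png',m[:,:,::-1])
E
```

```text
[ 0.60062753 -0.28045036  0.00602325] 0.018557383422821403 [-0.73840928  0.54982031  3.31271556]
short n535 ctr 439.3 63.7 size 96x20 longyaw 12.2 zmed 0.0109
jar n565 ctr 390.8 -190.0 size 47x46 longyaw 88.4 zmed 0.0920 12.9583
```

View pics/mix.png

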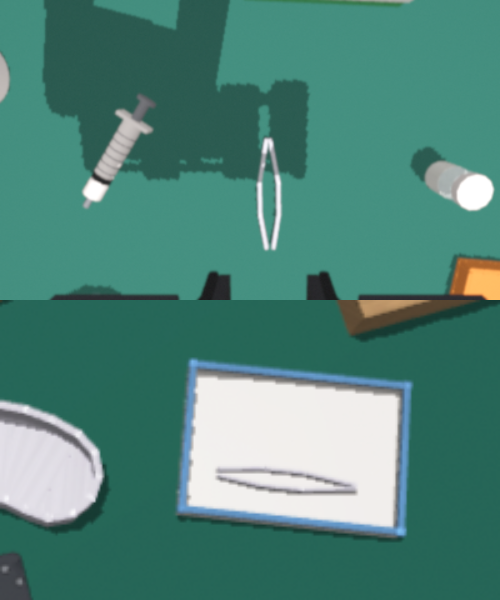

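Long forceps lie flat in the tray, lower half; the jar is unmoved. The short forceps are clear to grip at the crop centre. Next: the short forceps, then a look at the vials and rack.

```bash
python3 - <<'E'
from h import *
pick([.4393,.063],np.radians(12.2+90),.002,.045,25)
place(local(TRAY,TY,.028,0),TY,.006,.032)
f=grab('top','top2'); C=cloud(f); print('tray items',rect(band(C,TRAY,(.05,.07),.009,.02)))
print('rack',rect(band(C,(.63,.275),(.065,.09),.016,.032)))
go([.50,.25,.30],np.radians(90)); w=grab('wrist','w_vials'); C=cloud(w)
print('rack',rect(band(C,(.63,.275),(.065,.09),.016,.032)))
for n,c,lo,hi in(('slim',(.393,.203),.055,.08),('wide',(.351,.318),.055,.08)):
    p=band(C,c,.03,lo,hi); print(n,rect(p) if len(p)>8 else len(p))
print(arm.state()['time'])
m=np.vstack([cv2.resize(w['frame'][0:300],(640,300)),cv2.resize(f['frame'][150:285,320:545],(640,300))])
cv2.imwrite('pics/mix2.png',m[:,:,::-1])
E
```

```text
pick guard False z 0.0017 w 0.019 w lifted 0.0188 t 16.6667
place guard True z 0.006 w 0.0186
t 21.15
tray items n147 ctr 630.7 -240.8 size 73x54 longyaw 177.6 zmed 0.0136
rack n613 ctr 633.0 275.2 size 137x72 longyaw 91.3 zmed 0.0223
rack n1094 ctr 633.2 276.5 size 136x71 longyaw 91.7 zmed 0.0237
slim n468 ctr 393.5 205.5 size 25x25 longyaw 89.4 zmed 0.0668
wide n582 ctr 352.0 321.6 size 28x26 longyaw 92.8 zmed 0.0647
23.325
```

View pics/mix2.png

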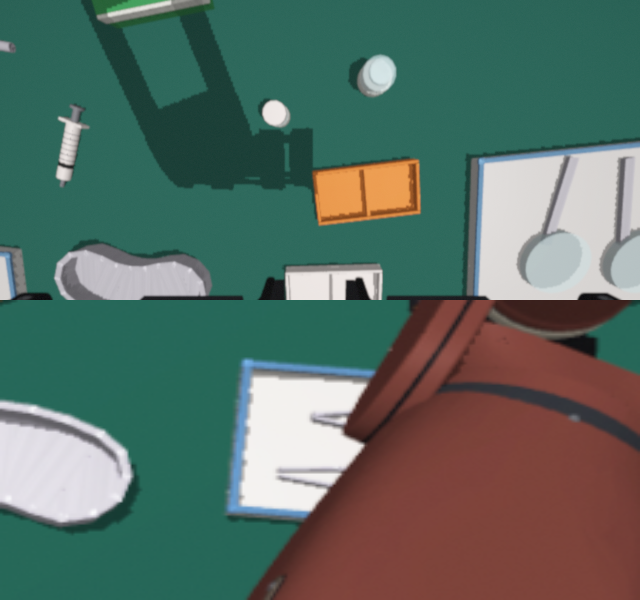

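Both forceps are visible side by side in the tray; the arm hides part of them, so I'll recheck later. The rack and vial positions agree between views. Next are the vials, slim one first.

```bash
cat >> h.py <<'E'
RACK=np.array([.633,.2755]); RY=np.radians(1.5)
E
python3 - <<'E'
from h import *
pick([.3935,.2037],0,.030,.06,20)
place(local(RACK,RY,0,-.033),RY,.0345,.042,guard=3)
f=grab('top','top3');C=cloud(f)
p=band(C,local(RACK,RY,0,-.033),.03,.055,.085); print('slim in rack',rect(p) if len(p)>8 else len(p))
p=band(C,(.351,.32),.03,.055,.085); print('wide',rect(p) if len(p)>8 else len(p))
pick([.3515,.3195],0,.028,.065,20)
place(local(RACK,RY,0,.033),RY,.0325,.054,guard=3)
go([.45,.05,.28],np.radians(90)); f=grab('top','top4');C=cloud(f);w=grab('wrist','w_syr')
for y in(-.033,.033):
    p=band(C,local(RACK,RY,0,y),.03,.055,.085); print('in rack',rect(p) if len(p)>8 else len(p))
for n,D in(('top',C),('wrist',cloud(w))):
    print('syr',n,rect(band(D,(.43,-.074),(.06,.06),.006,.03)))
m=np.vstack([cv2.resize(w['frame'][0:300],(640,300)),cv2.resize(f['frame'][150:285,100:545],(640,300))])
cv2.imwrite('pics/mix3.png',m[:,:,::-1]);print(arm.state()['time'])
E
```

```text
pick guard False z 0.0298 w 0.0256 w lifted 0.0257 t 28.025
place guard True z 0.0338 w 0.0252
t 31.7167
slim in rack n94 ctr 630.6 236.3 size 25x15 longyaw 166.7 zmed 0.0694
wide 0
pick guard False z 0.0278 w 0.0374 w lifted 0.0378 t 36.0833
place guard True z 0.032 w 0.0377
t 39.9083
in rack n14 ctr 637.2 251.0 size 13x3 longyaw 155.7 zmed 0.0698
in rack n193 ctr 627.5 307.1 size 32x28 longyaw 179.6 zmed 0.0673
syr top n396 ctr 418.1 -76.8 size 108x72 longyaw 134.5 zmed 0.0142
syr wrist n929 ctr 431.5 -71.4 size 108x28 longyaw 152.4 zmed 0.0151
41.2833
```

View pics/mix3.png

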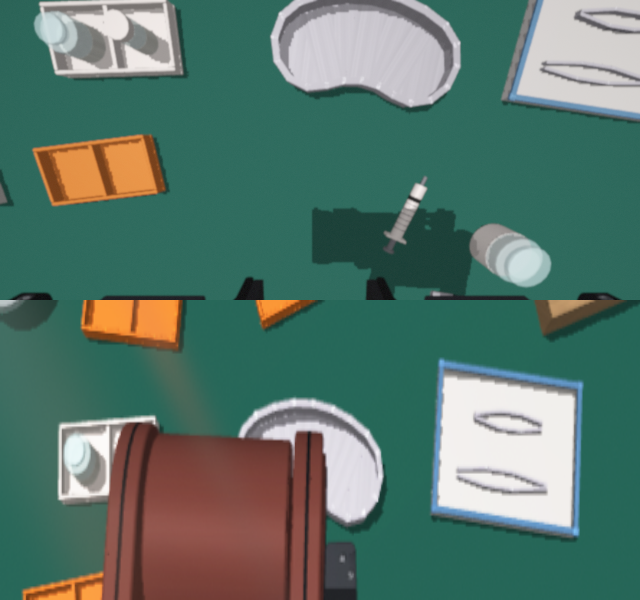

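Vials stand in separate bays and both forceps lie apart in the tray. The jar's edge sits within the gripper body's reach at the syringe grasp (94 mm against 95). So I'll first push the syringe 35 mm away from the jar, with the jaws turned parallel to it.

```bash
python3 - <<'E'
from h import *
a=np.radians(-27.8); d=np.array([np.cos(a),np.sin(a)]); n=np.array([-d[1],d[0]]); o=np.array([.432,-.074])
arm.gripper_to(.04)
s=o+.005*d-.030*n; e=o+.005*d+.0175*n
go([*s,.13],a); arm.move_straight([*s,.004],feed=.12,guard=8); print(arm.state()['eef_pos'])
print(arm.move_straight([*e,.004],feed=.05,guard=15)); b=e-.01*n; arm.move_straight([*b,.004],feed=.1); arm.move_straight([*b,.2],feed=.2)
go([.45,-.03,.24],a+np.pi/2); w=grab('wrist','w_syr2'); C=cloud(w); print('syr',rect(band(C,o+.035*n,(.065,.065),.006,.03)))
p=band(C,(.39,-.19),.06,.08,.11); print('jar',rect(p) if len(p)>8 else 0, arm.state()['time'])
E
```

```text
[ 0.42311725 -0.10313127  0.00467148]
False
syr n1063 ctr 446.4 -42.0 size 108x27 longyaw 147.6 zmed 0.0153
jar n1946 ctr 390.8 -187.6 size 47x47 longyaw 46.7 zmed 0.0926 48.2333
```

View pics/w_syr2.png

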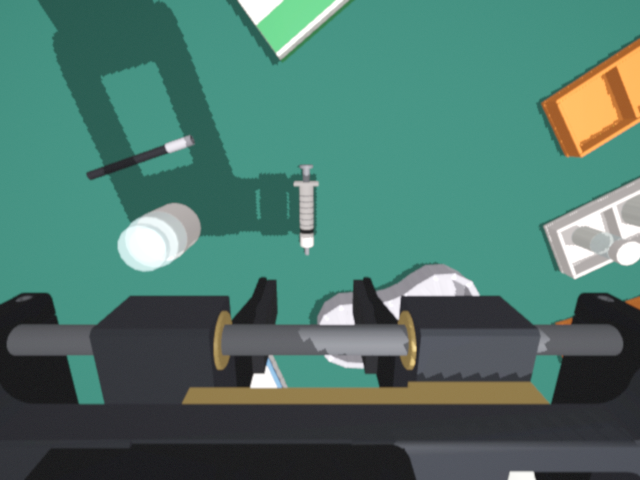

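```bash
python3 - <<'E'
from h import *
K=np.array([.6235,-.0064]); y=np.radians(-7.9); c,s=np.cos(y),np.sin(y)
for nme in('top0','side0'):
    P=cloud(load(nme)).reshape(-1,3); q=P[:,:2]-K; L=np.c_[q@[c,s],q@[-s,c],P[:,2]]
    for yy in(-.05,-.025,0,.025,.05):
        m=(abs(L[:,1]-yy)<.006)&(abs(L[:,0])<.07); R_=L[m&(L[:,2]>.03)&(L[:,2]<.045),0]; F=L[m&(L[:,2]>-.001+.0022)&(L[:,2]<.008),0]
        print(nme,yy,'rim x',np.round(np.sort(R_)[[0,-1]],3), 'gap', np.round([R_[R_<0].max(),R_[R_>0].min()],3) if (R_<0).any() and (R_>0).any() else '', 'floor',np.round([F.min(),F.max()],3) if len(F) else '')
E
```

```text
top0 -0.05 rim x [-0.053  0.045] gap [-0.043  0.035] floor [-0.07   0.068]
top0 -0.025 rim x [-0.045  0.05 ] gap [-0.035  0.042] floor [-0.069  0.068]
top0 0 rim x [-0.04   0.052] gap [-0.032  0.045] floor [-0.069  0.07 ]
top0 0.025 rim x [-0.046  0.05 ] gap [-0.035  0.043] floor [-0.068  0.07 ]
top0 0.05 rim x [-0.053  0.045] gap [-0.044  0.034] floor [-0.069  0.068]
side0 -0.05 rim x [-0.051  0.045] gap [-0.044  0.038] floor [-0.062  0.042]
side0 -0.025 rim x [-0.043  0.052] gap [-0.034  0.043] floor [-0.068  0.048]
side0 0 rim x [-0.038  0.054] gap [-0.029  0.046] floor [-0.063  0.05 ]
side0 0.025 rim x [-0.044  0.053] gap [-0.034  0.043] floor [-0.05   0.048]
side0 0.05 rim x [-0.052  0.045] gap [-0.043  0.037] floor [-0.051  0.044]
```

```bash
python3 - <<'E'
from h import *
a=np.radians(-29)
pick([.448,-.043],a+np.pi/2,.003,.05,20)
K=np.array([.6235,-.0064]); y=np.radians(-7.9)
place(local(K,y,.005,0),y,.0065,.026)
go([.45,.25,.25],np.radians(90)); arm.gripper_to(.08)
f=grab('top','top5');s=grab('side','side5')
for n,D in(('top',cloud(f)),('side',cloud(s))):
    for k,yy in(('slim',-.033),('wide',.033)):
        p=band(D,local(RACK,RY,0,yy),.03,.055,.085); print(n,k,rect(p) if len(p)>8 else len(p))
    p=band(D,local(K,y,.005,0),(.035,.06),.012,.03); print(n,'syr',rect(p) if len(p)>8 else len(p))
    p=band(D,(.39,-.19),.06,.08,.11); print(n,'jar',rect(p))
    for x in(-.028,.028): p=band(D,local(TRAY,TY,x,0),(.024,.075),.009,.03); print(n,'forceps',rect(p))
m=np.hstack([cv2.resize(f['frame'][150:300,100:520],(800,286))]);m=np.vstack([m,cv2.resize(s['frame'][160:400,170:560],(800,300))[:300]])
cv2.imwrite('pics/mix5.png',m[:,:,::-1]);print(arm.state()['time'])
E
```

```text
pick guard False z 0.0027 w 0.0156 w lifted 0.0153 t 52.1167
place guard True z 0.0059 w 0.0153
t 56.2667
top slim n164 ctr 632.1 242.2 size 26x25 longyaw 87.4 zmed 0.0694
top wide n195 ctr 628.0 307.0 size 34x29 longyaw 141.9 zmed 0.0669
top syr n366 ctr 640.7 -9.7 size 112x50 longyaw 85.7 zmed 0.0170
top jar n561 ctr 390.0 -189.8 size 47x46 longyaw 57.4 zmed 0.0919
top forceps n260 ctr 600.7 -278.7 size 129x35 longyaw 88.3 zmed 0.0133
top forceps n197 ctr 656.9 -289.7 size 95x36 longyaw 88.4 zmed 0.0130
side slim n102 ctr 633.2 242.0 size 26x24 longyaw 43.4 zmed 0.0662
side wide n84 ctr 630.6 305.9 size 31x26 longyaw 72.9 zmed 0.0658
side syr n274 ctr 631.4 -10.9 size 115x47 longyaw 102.7 zmed 0.0170
side jar n707 ctr 390.8 -190.6 size 48x46 longyaw 92.2 zmed 0.0915
side forceps n469 ctr 600.9 -275.9 size 128x20 longyaw 82.5 zmed 0.0130
side forceps n364 ctr 655.8 -287.9 size 99x22 longyaw 81.3 zmed 0.0128
58.7083
```

View pics/mix5.png

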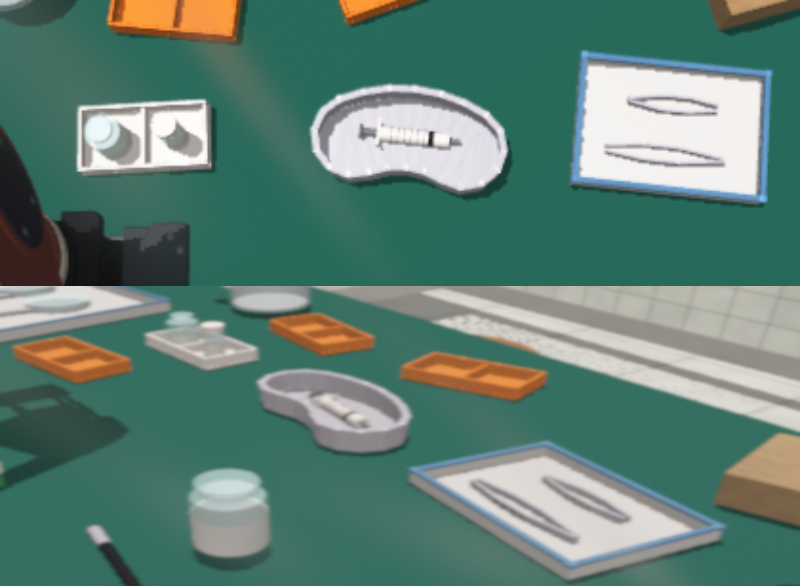

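All five objects are in place: the vials are upright with tops about 68–70 mm high (rack floor plus their height), and the forceps tops are at about 13–14 mm. The syringe lies in the dish and the jar is within 1 mm of where it was. Handing in.

```bash
python3 -c "
from h import *
arm.close_job()"
```

```text
the job is handed in; nothing more can be done
```

The bench is tidied and the job is handed in, at about 59 s of the 138 s allowed.

- **Forceps:** I laid the long pair in the enamel tray first, then the short pair. They lie flat and side by side, about 56 mm apart, with their tops at about 13 mm.
- **Vials:** The slim and then the wide vial stand upright in the white rack, one in each bay. I lowered each slowly and stopped on light contact with the rack floor.
- **Syringe:** I pushed it about 35 mm away from the jar before gripping it, because the gripper's body would have been too close to the jar. It now lies along the kidney dish.
- **Jar:** It stands within about 1 mm of its first measured position.

**Last checks:** The final top and side views agree to about 3 mm on the vials, forceps and jar. The exceptions:
- **Syringe position:** The two views differ by about 9 mm, because the measured region took in part of the dish wall. Both pictures show the syringe lying in the dish.
- **Forceps angle:** The top view's angles were off by about 6–7° because tray wall points got in. The side view gave the intended angle to within about 1°.

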